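Build up the levelling pack

TASK

Build up the pack on the grey levelling seat: lay the brown plywood spacer flat and centred between its two end stops, lined up with them, let go, and press down on its middle with the fingertips to feel that it lies flat. Only then lay the bare grey metal spacer squarely on top of it, let go, and press that one down in the same way. Leave the finished pack lying flat and untouched, and leave the black spare spacer where it is.

Things in the scene. Friction and masses are not known exactly. Their poses are not given: they have to be found in the camera images.
- seat: light-grey levelling seat, fixed to the table: a flat plate 90 (its x) x 130 (its y) x 12 mm high with a dark steel end stop standing up near each end of its y axis. The stops are 50 mm long in x and 10 mm thick, reach 28 mm above the table, and leave 104 mm clear between them along y; the two x sides are open. Small bolt heads (decoration, 3 mm high) at the corners. Origin at the centre of its underside (on the table), z up.
- seat_top (a point): centre of the seat's flat top face, 12 mm above the table; its axes are those of the seat. The first spacer's underside belongs here, the second's 12 mm higher, their long sides along the seat's y (either way round). The seat is rigid: a push of about 5 N with the closed fingertips on the middle of a spacer's top face, kept up for half a second, is plenty, and nothing moves noticeably. The top of the first spacer is then 24 mm above the table, of the second 36 mm.
- plywood_spacer: flat rectangular spacer, 50 (its x) x 80 (its y) x 12 mm thick, slightly rounded edges, four small dark or bright screw-hole marks near the corners, nothing passes through; lies flat and loose; origin at the centre of its underside, z up. Grip it across the 50 mm width, by its two long sides. Brown wood (plywood), 40 to 85 g. Goes on first.
- metal_spacer: flat rectangular spacer, 50 (its x) x 80 (its y) x 12 mm thick, slightly rounded edges, four small dark or bright screw-hole marks near the corners, nothing passes through; lies flat and loose; origin at the centre of its underside, z up. Grip it across the 50 mm width, by its two long sides. Bare grey metal (aluminium), much the same grey as the seat, 85 to 170 g. Goes on second.
- black_spacer: flat rectangular spacer, 50 (its x) x 80 (its y) x 12 mm thick, slightly rounded edges, four small dark or bright screw-hole marks near the corners, nothing passes through; lies flat and loose; origin at the centre of its underside, z up. Grip it across the 50 mm width, by its two long sides. Black plastic; a spare of the same size, not used here: leave it alone.
Not all that is in view belongs to the job. What is shaped like the metal_spacer but blue or turquoise is not meant.

How it is judged (in metres and radians):
On the way, in this order (a step that is already met when the one before it is completed fails the run):
1. the plywood spacer lies flat between the end stops, released (horizontal distance between plywood_spacer and seat_top below 0.018 m and z of plywood_spacer in the frame of seat_top between -0.004 and 0.004 m and angle between the y axis of plywood_spacer and the y axis of seat, either way round below 0.2 rad and angle between plywood_spacer's own z axis and vertical below 0.07 rad and contact force between the fingers and plywood_spacer below 0.1 N and linear speed of plywood_spacer below 0.02 m/s), for 0.2 s.
2. the plywood spacer, lying there without the metal one, is pressed down onto the seat with the fingers (over 2 N) (horizontal distance between plywood_spacer and seat_top below 0.018 m and z of plywood_spacer in the frame of seat_top between -0.004 and 0.004 m and angle between the y axis of plywood_spacer and the y axis of seat, either way round below 0.2 rad and angle between plywood_spacer's own z axis and vertical below 0.07 rad and contact force between the fingers and plywood_spacer above 2 N and contact force between plywood_spacer and seat above 2 N and horizontal distance between metal_spacer and seat_top above 0.06 m), for 0.15 s.
3. the metal spacer lies flat on the plywood one, released (horizontal distance between each of plywood_spacer, metal_spacer and seat_top below 0.018 m and z of plywood_spacer in the frame of seat_top between -0.004 and 0.004 m and angle between the y axis of each of plywood_spacer, metal_spacer and the y axis of seat, either way round below 0.2 rad and angle between each of plywood_spacer, metal_spacer's own z axis and vertical below 0.07 rad and z of metal_spacer in the frame of seat_top between 0.008 and 0.016 m and contact force between the fingers and metal_spacer below 0.1 N and linear speed of metal_spacer below 0.02 m/s), for 0.2 s.
4. the metal spacer is pressed down onto the plywood one with the fingers (over 2 N) (horizontal distance between metal_spacer and seat_top below 0.018 m and z of metal_spacer in the frame of seat_top between 0.008 and 0.016 m and angle between the y axis of metal_spacer and the y axis of seat, either way round below 0.2 rad and angle between metal_spacer's own z axis and vertical below 0.07 rad and contact force between the fingers and metal_spacer above 2 N and contact force between metal_spacer and plywood_spacer above 2.5 N), for 0.15 s.
At the end, for the whole second after the job is handed in: The plywood spacer lies flat on the seat and the metal spacer flat on it (each at its height within 4 mm, tilted under 4 degrees), each centred on the seat within 18 mm and lined up with it within 11 degrees, both at rest and released (all of step 3 and contact force between the fingers and plywood_spacer below 0.1 N and linear speed of plywood_spacer below 0.02 m/s); the robot touches nothing.
It fails at once if the black spare spacer is moved more than 30 mm (distance of black_spacer from where it was at the start of the episode above 0.03 m).
It also fails if it takes over 72 s, if anything falls off the work surface, if the arm or the gripper's body presses on something with over 40 N, if the wrist force passes 120 N, or if a joint passes its speed limit or range.

ROBOT

A 6-joint arm with a two-finger parallel gripper is mounted at the origin on a cart in front of the work surface, level with it; the furniture and walls round the work are solid. World frame = base frame: x ahead of the robot, y to its left, z up, the work surface at z = 0. Lengths are in m, angles in degrees, forces in N, time in s.
With the tool pointing down it reaches from about 0.4 to 0.825 m from the base axis. Payload 7 kg.
Tool frame: the origin (TCP) lies midway between the tips of the shut fingers; the grasp point (between the pads) lies 19 mm behind it; x points along the fingers, z is the direction in which the jaws open and shut, and the axes are right-handed (so a half turn about x gives the same grasp; the last joint's range is limited). The gripper opens to 88 mm and grips with 3 to 60 N. Pads are 19 mm wide; open, the fingers measure 130 mm over their backs; the gripper's body (78 mm by 193 mm) begins 47 mm behind the grasp point.
Start: joints at [16.507, 20.546, 0.682, 0, -70.136, -16.507], TCP at [0.675, -0, 0.227] pointing down, gripper open.
Joint ranges: [-176.03, 176.03], [-82.01, 121.73], [-58.28, 71.71], [-173.87, 95.51], [-174.79, -0.11], [-173.66, 173.66]. Speed limits (degrees/s): [136.94, 136.94, 172.46, 180, 180, 180].

INTERFACE

Orientations are given as [roll, pitch, yaw] about the fixed x, y, z axes, in that order (R = Rz(yaw) Ry(pitch) Rx(roll)).
In Python, from plant import ctrl gives the robot as it stands.
- The arm moves only by the tool servo_tool, never from a script. Its argument "motion" is a list of rows, each an object with "offset": the shift along the tool's x, y, z in m, a list of three; "roll": the turn about the tool's x in degrees; "claw": the opening, from -1 (shut) to 1 (fully open), so that 0 is half open. In form: [{"offset": [x, y, z], "roll": roll, "claw": claw}, ...]. A call has 1 to 12 rows; each row shifts and turns the commanded pose from where the row before left it, along the tool's axes as they then stand; what a row does not reach is not made up. A row lasts 1/8 s, in which the tool goes at most 62.5 mm and 10.7 degrees, less where a joint would pass 70% of its speed; a pose out of reach is approached as far as the arm can. A call is refused whole if a number of a shift passes 0.0625 or a number of a turn 10.7, either way. A call with a gripper value outside its range is refused whole. The fingers move at their own pace and stop on an object; the grip force is fixed at half the most. Time passes only in rows, so rows that do not move let the fingers close. It gives the time, the measured TCP pose, the force and the opening at its end, in the units of the state.
- ctrl.get_obs(): the state, without advancing time (a new reading comes with each control period).
- ctrl.snapshot(name): name is "scene" or "side" or "wrist"; returns a dict with "frame" (420x560x3 uint8, blue, green, red), "z_map" (420x560 float32, m along the optical axis (not along the pixel's ray), 0 where there is no reading), "mtx" (3x3 intrinsics, pixels), "extrinsics" (4x4, takes a point from camera to world coordinates). Camera axes: x right, y up, looking along -z (the intrinsics and any distortion apply to the point x, -y, -z); pixel columns grow to the right and rows downward; lengths in m; the calibration is good to about 2 mm. A picture is of the moment at which its call begins.
- ctrl.close_job(): hands the job in, once; it reports no verdict.
The state is a dict: "clock": time; "joint_pos": joint angles; "qvel": joint speeds; "tau": joint torques, N m; "tool_pos": TCP position; "orientation": TCP orientation; "force": force on the tool from outside, world axes, zero at the start; "moment": the same for the moment, N m; "opening": finger opening in m.
Only numpy, scipy, OpenCV 4.12 (cv2) and the standard library are available. Lean on these libraries where they do the work, as an engineer would, in place of code of your own. Each camera call takes 0.05 s, during which the arm holds its last target.

## Working session

There is one attempt and no reset: what is moved stays moved. The work goes in short steps, Python scripts to look and compute and a tool call to move; the robot and the scene stay as the last step left them, time stands still between calls to the robot, and variables do not carry over. Pictures are saved under pics/ and viewed, and the job is handed in when it is done.

Besides the shell and the picture viewer there is one more tool, called after ">>>" by a JSON object that holds its "op" and its "data", one argument or row to a line. servo_tool: Moves the arm, as the interface text tells. Its arguments: {"type":"object","properties":{"motion":{"type":"array"}},"required":["motion"]}

```bash
mkdir -p pics; ls
cat > h.py <<'E'
import numpy as np,cv2
from plant import ctrl
def snap(n,f):
    s=ctrl.snapshot(n); cv2.imwrite(f'pics/{f}.png',s['frame']); np.savez(f'pics/{f}.npz',**s); return s
def world(s):
    z=s['z_map'];K=s['mtx'];h,w=z.shape
    u,v=np.meshgrid(np.arange(w),np.arange(h))
    x=(u-K[0,2])/K[0,0]*z;y=(v-K[1,2])/K[1,1]*z
    P=np.stack([x,-y,-z,np.ones_like(z)],-1)@s['extrinsics'].T
    return P[...,:3]
E
python3 - <<'E'
from h import *
for n in("scene","side"): s=snap(n,n+"0"); print(s['mtx'],s['extrinsics'],[k for k in s])
print(ctrl.get_obs())
E
```

```text
pics
[[445.66964662   0.         284.54952258]
 [  0.         445.66964662 207.31939066]
 [  0.           0.           1.        ]] [[ 0.49212568  0.59299789 -0.6373114  -0.20265396]
 [-0.87028699  0.35223111 -0.34428738 -0.50948388]
 [ 0.02031921  0.72407648  0.68942032  0.81956335]
 [ 0.          0.          0.          1.        ]] ['frame', 'z_map', 'mtx', 'extrinsics']
[[480.66704156   0.         270.36450617]
 [  0.         480.66704156 210.59162216]
 [  0.           0.           1.        ]] [[-0.93460756  0.16290676 -0.31618048  0.11203243]
 [-0.35513945 -0.37839303  0.85480681  1.0120964 ]
 [ 0.01961331  0.91119707  0.4115036   0.57206576]
 [ 0.          0.          0.          1.        ]] ['frame', 'z_map', 'mtx', 'extrinsics']
{'clock': 0.1, 'joint_pos': array([ 1.65072121e+01,  2.05880566e+01,  6.39913808e-01, -1.63188104e-02,
       -7.01359151e+01, -1.65052475e+01]), 'qvel': array([-0.05082545, -0.21103358,  0.08147424,  0.00552047, -0.10060086,
        0.01357037]), 'tau': array([-1.42273191e-03, -5.84165347e+01,  2.93752134e+01,  7.01551259e+00,
        1.01412315e-02, -6.66964229e-05]), 'tool_pos': array([ 6.74573677e-01, -2.92424046e-05,  2.25719413e-01]), 'orientation': array([   6.16325166,   89.91455307, -173.84033997]), 'force': array([-0.5148304 , -0.59792713, -0.24033813]), 'moment': array([ 0.03014347, -0.0194356 ,  0.00509775]), 'opening': 0.08741634119349677}
```

View pics/scene0.png

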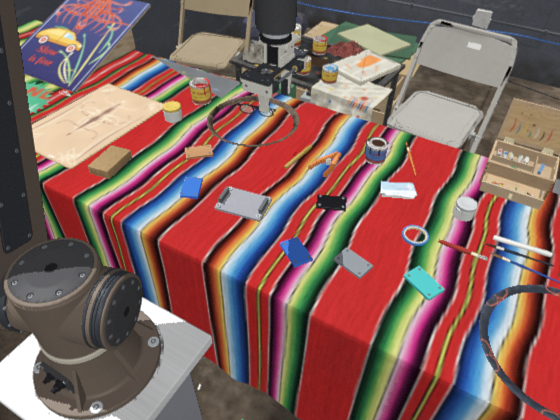

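View pics/side0.png

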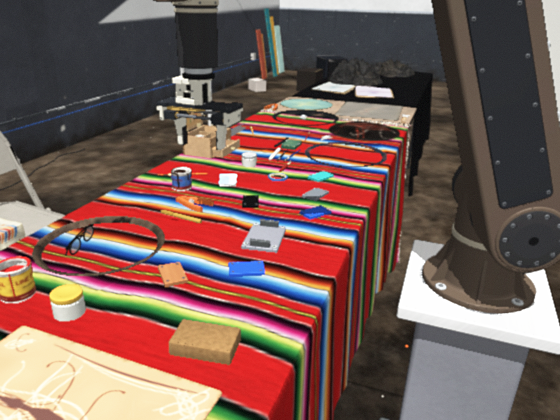

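Run:
```python
from h import *
s=snap("wrist","wrist0");print(s['extrinsics'])
```

```text
[[-9.99997914e-01  8.49996447e-04  1.85739463e-03  6.75015993e-01]
 [-1.34649235e-03 -9.58082656e-01 -2.86488761e-01 -7.78488829e-02]
 [ 1.53602315e-03 -2.86490665e-01  9.58081802e-01  3.84217339e-01]
 [ 0.00000000e+00  0.00000000e+00  0.00000000e+00  1.00000000e+00]]
```

View pics/wrist0.png

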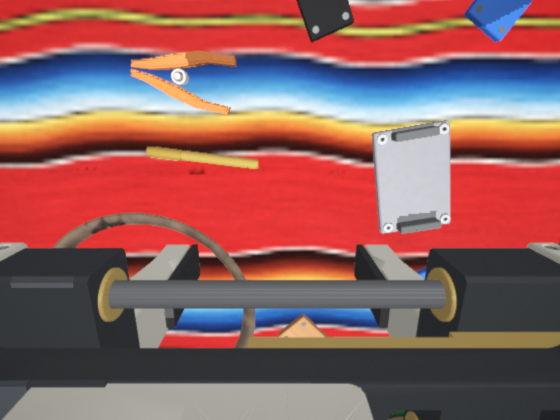

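The pictures show the seat at scene (243,202) and the black spacer at (331,202). For the plywood spacer, the candidates are the small brown piece at (199,152) and the brown block at (110,160). For the metal spacer, they are the grey piece at (352,262), turquoise (424,283), blue (295,250) and blue (190,187). I'll confirm both in enlarged crops and measure them.

Run:
```python
from h import *
s=dict(np.load('pics/scene0.npz'));f=s['frame']
a=cv2.resize(f[130:225,80:280],None,fx=4,fy=4,interpolation=2)
b=cv2.resize(f[190:300,260:460],None,fx=4,fy=4,interpolation=2)
cv2.imwrite('pics/ca.png',a);cv2.imwrite('pics/cb.png',b)
W=world(s)
for n,(u,v) in dict(ply=(199,152),block=(110,160),seat=(243,202),black=(331,202),grey=(352,262),turq=(424,283),blue=(295,250),blue2=(190,187)).items(): print(n,W[v,u].round(4))
```

```text
ply [0.6223 0.2333 0.012 ]
block [0.4457 0.4135 0.0269]
seat [ 0.5047 -0.0017  0.0127]
black [ 0.6268 -0.2021  0.0104]
grey [ 0.4637 -0.3329  0.0113]
turq [ 0.4912 -0.4973  0.0097]
blue [ 0.4285 -0.2002  0.0112]
blue2 [0.4828 0.1576 0.0108]
```

View pics/ca.png

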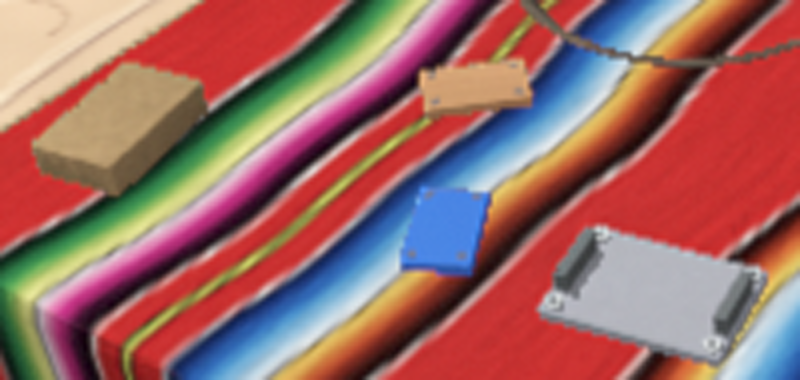

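View pics/cb.png

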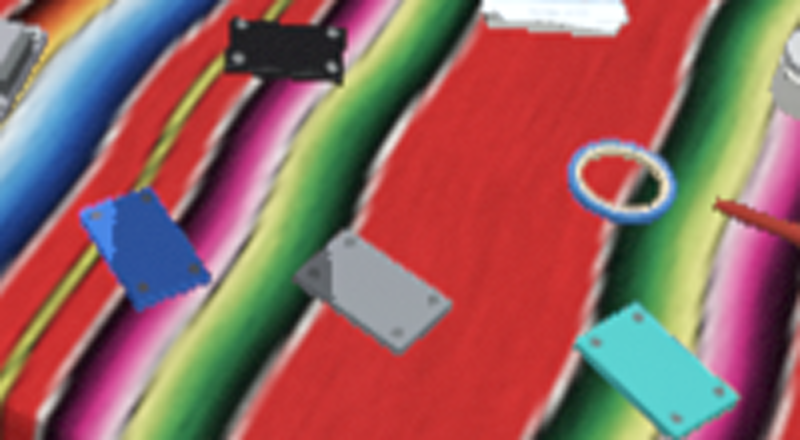

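The crops settle it. The brown piece with four screw marks at (199,152) is the plywood spacer, since the block at (110,160) is too thick. The grey piece at (352,262), with its left corner in shadow, is the metal spacer, and the other spacer shapes are blue or turquoise. Next I'll fit poses.

```bash
cat >> h.py <<'E'
def fit(s,c,r=0.07,lo=.006,hi=.0165):
    W=world(s);m=(np.hypot(W[...,0]-c[0],W[...,1]-c[1])<r)&(W[...,2]>lo)&(W[...,2]<hi)&(s['z_map']>0)
    n,l,st,ce=cv2.connectedComponentsWithStats(m.astype(np.uint8))
    k=1+np.argmax(st[1:,4]); P=W[l==k]
    R=cv2.minAreaRect((P[:,:2]*1000).astype(np.float32))
    (cx,cy),(w,h),a=R
    if w>h: a+=90   # long axis = a+90 
    long=(a+90)%180
    return (round(cx,1),round(cy,1)),(round(w,1),round(h,1)),round(long,1),len(P),P[:,2].mean().round(4),(P[:,:2].mean(0)*1000).round(1)
E
python3 - <<'E'
from h import *
for f in('scene0','side0','wrist0'):
  s=dict(np.load(f'pics/{f}.npz'))
  for n,c in dict(ply=(.622,.233),seat=(.505,0),grey=(.464,-.333),black=(.627,-.202)).items():
    try: print(f,n,*fit(s,c,.09 if n=='seat' else .06))
    except Exception as e: print(f,n,'x')
E
```

```text
scene0 ply (625.3, 241.0) (71.7, 85.1) 134.3 312 0.0113 [623.8 237.2]
scene0 seat (508.6, 1.1) (107.6, 135.2) 99.6 1060 0.0116 [500.6  -3.8]
scene0 grey (467.9, -335.8) (81.3, 59.5) 75.9 605 0.0114 [ 463.3 -335.4]
scene0 black (628.5, -201.6) (56.8, 81.1) 116.4 411 0.0114 [ 625.6 -202.8]
side0 ply (624.4, 238.8) (50.3, 84.6) 133.5 493 0.0116 [621.3 243.3]
side0 seat (505.3, 1.9) (99.4, 128.7) 100.2 789 0.012 [499.1   1.6]
side0 grey (462.1, -339.4) (95.7, 54.6) 77.9 197 0.0113 [ 461.3 -329.3]
side0 black (627.3, -199.8) (50.8, 87.1) 112.2 203 0.0115 [ 623.5 -195.8]
wrist0 ply (636.6, 210.8) (35.0, 70.2) 178.4 606 0.0119 [638.5 213.8]
wrist0 seat (506.6, -3.5) (90.1, 129.3) 99.5 6831 0.0125 [508.4  -6.2]
wrist0 grey x
wrist0 black (622.6, -186.0) (50.3, 44.6) 22.7 1685 0.0121 [ 623.5 -179.9]
```

>>> {"op": "servo_tool", "data": {
  "motion": [
    {"offset": [0,-0.051,0.0134],"roll": 0,"claw": 1},
    {"offset": [0,-0.051,0.0134],"roll": 0,"claw": 1},
    {"offset": [0,-0.051,0.0134],"roll": 0,"claw": 1},
    {"offset": [0,-0.051,0.0134],"roll": 0,"claw": 1},
    {"offset": [0,-0.051,0.0134],"roll": 0,"claw": 1},
    {"offset": [0,0,0],"roll": -8.8,"claw": 1},
    {"offset": [0,0,0],"roll": -8.8,"claw": 1},
    {"offset": [0,0,0],"roll": -8.8,"claw": 1},
    {"offset": [0,0,0],"roll": -8.8,"claw": 1},
    {"offset": [0,0,0],"roll": -8.8,"claw": 1},
    {"offset": [0,0,0],"roll": 0,"claw": 1},
    {"offset": [0,0,0],"roll": 0,"claw": 1}
  ]
}}

```text
clock: 1.65
tool_pos: [0.6079, 0.2549, 0.2264]
orientation: [-9.6, 90.0, -145.8]
force: [-0.4, 0.9, 1.0]
opening: 0.0874
```

```bash
cat >> h.py <<'E'
from scipy.spatial.transform import Rotation as Ro
def pose():
    o=ctrl.get_obs();R=Ro.from_euler('xyz',o['orientation'],degrees=True).as_matrix()
    return np.array(o['tool_pos']),R,o
def togo(target,longdeg=None):
    p,R,o=pose(); d=R.T@(np.array(target)-p)
    jaw=np.degrees(np.arctan2(R[1,2],R[0,2]))
    print('clock',o['clock'],'tcp',p.round(4),'jaw',round(jaw,1),'toolx',R[:,0].round(3),'offset',d.round(4),'open',round(o['opening'],4),'F',np.round(o['force'],1))
    if longdeg is not None:
        e=(longdeg-90-jaw+90)%180-90; print('roll needed',round(-e,1))
E
python3 - <<'E'
from h import *
s=snap('wrist','w1'); print(fit(s,(.623,.239),.065)); togo((.623,.239,.01),134)
E
```

```text
((627.7, 238.7), (50.0, 79.1), 133.7, 2694, np.float64(0.0124), array([628.6, 237.8]))
clock 1.7 tcp [0.6079 0.2549 0.2264] jaw -136.2 toolx [-0. -0. -1.] offset [2.164e-01 2.200e-02 1.000e-04] open 0.0877 F [-0.1  0.7 -0.5]
roll needed -0.2
```

View pics/w1.png

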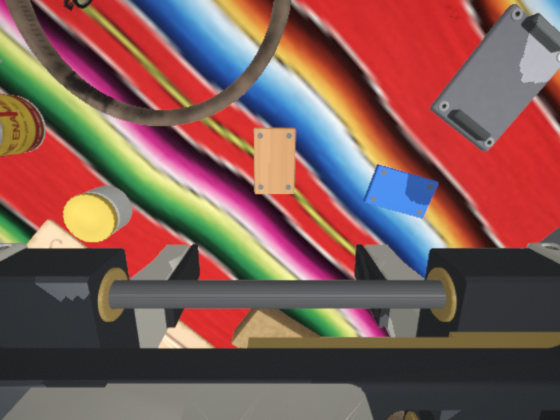

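The wrist view shows the plywood spacer whole at (275,160), and the fit gives 50x79 mm, yaw 133.7°. I'll centre over it and descend.

>>> {"op": "servo_tool", "data": {
  "motion": [
    {"offset": [0,0.024,-0.001],"roll": 0,"claw": 1},
    {"offset": [0.05,0,0],"roll": 0,"claw": 1},
    {"offset": [0.05,0,0],"roll": 0,"claw": 1},
    {"offset": [0.05,0,0],"roll": 0,"claw": 1},
    {"offset": [0.03,0,0],"roll": 0,"claw": 1},
    {"offset": [0.02,0,0],"roll": 0,"claw": 1},
    {"offset": [0.01,0,0],"roll": 0,"claw": 1},
    {"offset": [0.005,0,0],"roll": 0,"claw": 1},
    {"offset": [0,0,0],"roll": 0,"claw": 1},
    {"offset": [0,0,0],"roll": 0,"claw": 1}
  ]
}}

```text
clock: 2.95
tool_pos: [0.6259, 0.2387, 0.0125]
orientation: [168.8, 89.9, 32.8]
force: [-0.6, -0.3, -0.7]
opening: 0.0875
```

Run:
```python
from h import *
s=snap('wrist','w2'); togo((.626,.239,.005),133.7)
```

```text
clock 3.0 tcp [0.6259 0.2387 0.0125] jaw -136.0 toolx [ 0.001  0.001 -1.   ] offset [ 0.0075 -0.0001 -0.0003] open 0.0877 F [-0.1  0.3 -0.7]
roll needed 0.3
```

View pics/w2.png

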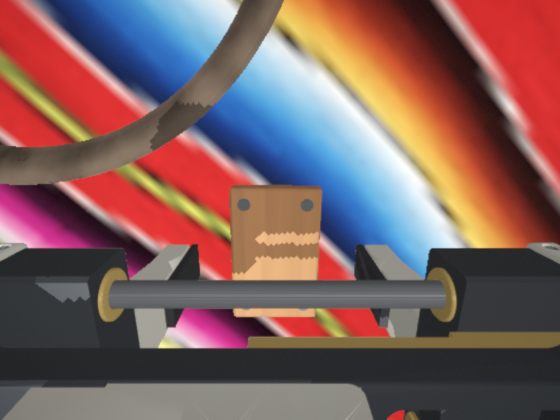

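The spacer sits centred between the fingers at (276,250). I'll go down and close.

>>> {"op": "servo_tool", "data": {
  "motion": [
    {"offset": [0.005,0,0],"roll": 0,"claw": 1},
    {"offset": [0.0035,0,0],"roll": 0,"claw": 1},
    {"offset": [0,0,0],"roll": 0,"claw": 0},
    {"offset": [0,0,0],"roll": 0,"claw": -1},
    {"offset": [0,0,0],"roll": 0,"claw": -1},
    {"offset": [0,0,0],"roll": 0,"claw": -1},
    {"offset": [0,0,0],"roll": 0,"claw": -1},
    {"offset": [0,0,0],"roll": 0,"claw": -1},
    {"offset": [0,0,0],"roll": 0,"claw": -1}
  ]
}}

```text
clock: 4.12
tool_pos: [0.6255, 0.2385, 0.0032]
orientation: [163.9, 90.0, 27.9]
force: [0.8, 0.6, 0.3]
opening: 0.0492
```

>>> {"op": "servo_tool", "data": {
  "motion": [
    {"offset": [-0.03,0,0],"roll": 0,"claw": -1},
    {"offset": [-0.05,0,0],"roll": 0,"claw": -1},
    {"offset": [-0.05,0,0],"roll": 0,"claw": -1},
    {"offset": [0,0,0],"roll": 0,"claw": -1},
    {"offset": [0,0,0],"roll": 0,"claw": -1}
  ]
}}

```text
clock: 4.75
tool_pos: [0.6248, 0.2382, 0.1326]
orientation: [-55.2, 90.0, 168.7]
force: [0.3, -0.1, -0.8]
opening: 0.0497
```

Run:
```python
from h import *
s=snap('wrist','w3'); togo((.506,0.,.14),99.8)
p,R,o=pose();W=world(s);b=(W-p)@R
print([b[r,276].round(4) for r in (180,190,200,220,240,260,270,312)])
```

```text
clock 4.8 tcp [0.6245 0.2379 0.1318] jaw -136.0 toolx [-0.002 -0.001 -1.   ] offset [-0.0078  0.0889  0.2505] open 0.0494 F [-0.  -0.9 -1.5]
roll needed 34.2
[array([ 0.1272,  0.0202, -0.0011]), array([-0.0063,  0.0419, -0.0005]), array([-0.0098,  0.0375, -0.0005]), array([-0.0109,  0.0273, -0.0005]), array([-0.0104,  0.016 , -0.0005]), array([-0.0091,  0.0039, -0.0005]), array([-0.0112, -0.0009, -0.0005]), array([-0.0097, -0.0281, -0.0005])]
```

View pics/w3.png

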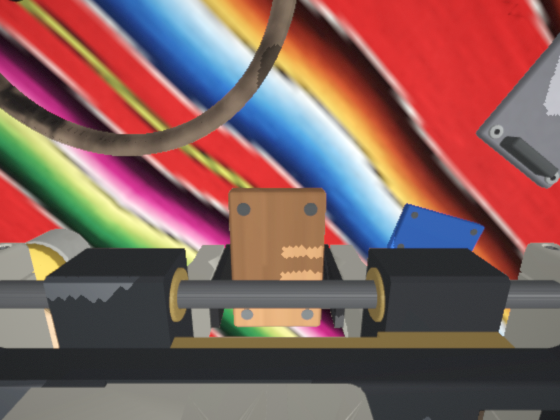

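>>> {"op": "servo_tool", "data": {
  "motion": [
    {"offset": [0,0,0],"roll": 8.55,"claw": -1},
    {"offset": [0,0,0],"roll": 8.55,"claw": -1},
    {"offset": [0,0,0],"roll": 8.55,"claw": -1},
    {"offset": [0,0,0],"roll": 8.55,"claw": -1},
    {"offset": [0,0.0285,0.0393],"roll": 0,"claw": -1},
    {"offset": [0,0.0285,0.0393],"roll": 0,"claw": -1},
    {"offset": [0,0.0285,0.0393],"roll": 0,"claw": -1},
    {"offset": [0,0.0285,0.0393],"roll": 0,"claw": -1},
    {"offset": [0,0,0],"roll": 0,"claw": -1},
    {"offset": [0,0,0],"roll": 0,"claw": -1},
    {"offset": [0,0,0],"roll": 0,"claw": -1}
  ]
}}

```text
clock: 6.18
tool_pos: [0.4903, 0.0997, 0.1325]
orientation: [27.7, 89.9, -142.5]
force: [-0.0, 0.0, -0.8]
opening: 0.0497
```

Run:
```python
from h import *
s=snap('wrist','w4'); print(fit(s,(.506,0),.09));togo((.506,0.,.14),99.8)
```

```text
((506.3, -1.7), (91.3, 127.8), 99.6, 15360, np.float64(0.0124), array([506.5,  -6.1]))
clock 6.225 tcp [0.4902 0.0998 0.1325] jaw -170.2 toolx [-0.001 -0.001 -1.   ] offset [-0.0075  0.101   0.0015] open 0.0501 F [ 0.4  0.2 -1.3]
roll needed 0.0
```

View pics/w4.png

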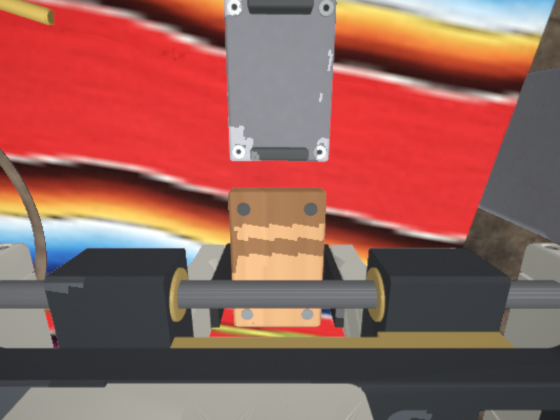

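The seat is fully in view, with centre (0.506,-0.002) and yaw 99.6°, and the plywood is held straight. I'll move over the seat and lower most of the way.

>>> {"op": "servo_tool", "data": {
  "motion": [
    {"offset": [0,0.0505,0.001],"roll": 0,"claw": -1},
    {"offset": [0,0.0505,0.0005],"roll": 0,"claw": -1},
    {"offset": [0,0,0],"roll": 0,"claw": -1},
    {"offset": [0.04,0,0],"roll": 0,"claw": -1},
    {"offset": [0.04,0,0],"roll": 0,"claw": -1},
    {"offset": [0.02,0,0],"roll": 0,"claw": -1},
    {"offset": [0.01,0,0],"roll": 0,"claw": -1},
    {"offset": [0,0,0],"roll": 0,"claw": -1},
    {"offset": [0,0,0],"roll": 0,"claw": -1}
  ]
}}

```text
clock: 7.35
tool_pos: [0.5063, -0.0, 0.0239]
orientation: [-174.3, 89.9, 15.5]
force: [0.4, -0.2, 0.2]
opening: 0.0495
```

Run:
```python
from h import *
s=snap('wrist','w5');togo((.506,-.001,.0152),99.7);snap('side','s5')
a=dict(np.load('pics/s5.npz'))['frame'][190:290,200:330];cv2.imwrite('pics/s5c.png',cv2.resize(a,None,fx=5,fy=5))
```

```text
clock 7.4 tcp [ 0.5063 -0.      0.024 ] jaw -170.2 toolx [ 0.002  0.001 -1.   ] offset [0.0088 0.0009 0.0005] open 0.0494 F [ 0.4 -0.5 -0. ]
roll needed 0.1
```

View pics/w5.png

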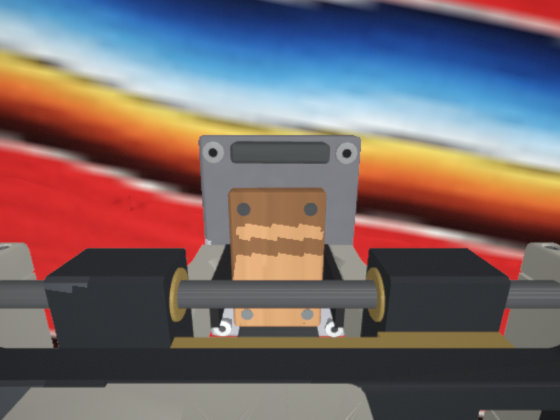

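View pics/s5c.png

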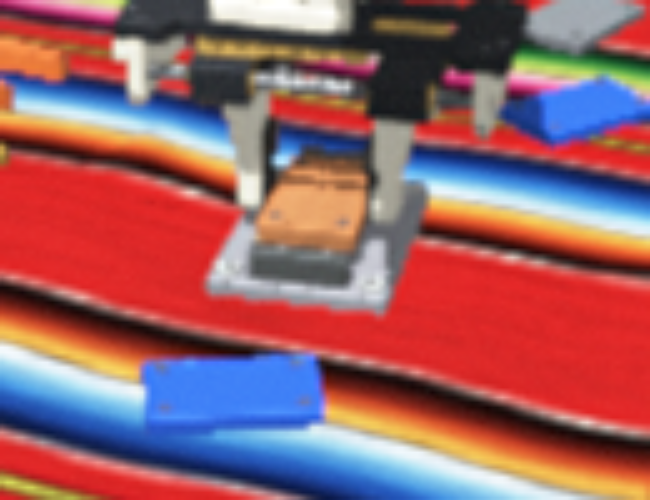

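Wrist and side views show the plywood centred between the stops. Now the last few millimetres.

>>> {"op": "servo_tool", "data": {
  "motion": [
    {"offset": [0.004,0.001,0],"roll": 0,"claw": -1},
    {"offset": [0.003,0,0],"roll": 0,"claw": -1},
    {"offset": [0.001,0,0],"roll": 0,"claw": -1},
    {"offset": [0,0,0],"roll": 0,"claw": -1},
    {"offset": [0,0,0],"roll": 0,"claw": -1},
    {"offset": [0,0,0],"roll": 0,"claw": -1}
  ]
}}

```text
clock: 8.2
tool_pos: [0.5056, -0.0015, 0.0151]
orientation: [16.4, 90.0, -153.8]
force: [-2.2, 0.0, 3.7]
opening: 0.0498
```

Contact at 3.7 N up. I'll release, opening fully, and rise.

>>> {"op": "servo_tool", "data": {
  "motion": [
    {"offset": [0,0,0],"roll": 0,"claw": 0.6},
    {"offset": [0,0,0],"roll": 0,"claw": 0.6},
    {"offset": [0,0,0],"roll": 0,"claw": 0.6},
    {"offset": [0,0,0],"roll": 0,"claw": 0.6},
    {"offset": [-0.02,0,0],"roll": 0,"claw": 0.6},
    {"offset": [-0.03,0,0],"roll": 0,"claw": 0.6},
    {"offset": [-0.03,0,0],"roll": 0,"claw": -1},
    {"offset": [0,0,0],"roll": 0,"claw": -1},
    {"offset": [0,0,0],"roll": 0,"claw": -1},
    {"offset": [0,0,0],"roll": 0,"claw": -1},
    {"offset": [0,0,0],"roll": 0,"claw": -1}
  ]
}}

```text
clock: 9.57
tool_pos: [0.5054, -0.0016, 0.0943]
orientation: [9.8, 89.9, -160.4]
force: [-0.1, -0.4, -0.4]
opening: 0.0262
```

Run:
```python
from h import *
s=snap('wrist','w6');togo((.506,-.002,.024),99.7);S=snap('side','s6');C=snap('scene','c6')
for q in(S,C,s):print(fit(q,(.506,0),.05,.019,.0265))
a=S['frame'][190:290,200:330];cv2.imwrite('pics/s6c.png',cv2.resize(a,None,fx=5,fy=5))
```

```text
clock 9.625 tcp [ 0.5054 -0.0016  0.0944] jaw -170.2 toolx [-0.001 -0.    -1.   ] offset [ 0.0704  0.0005 -0.0006] open 0.022 F [0.2 0.6 0.5]
roll needed 0.1
((501.9, -0.8), (50.5, 84.5), 99.9, 303, np.float64(0.0239), array([501.,   1.]))
((505.1, -2.9), (53.5, 81.0), 102.2, 405, np.float64(0.0233), array([503.3,  -3.6]))
((505.9, -3.3), (50.1, 80.3), 99.9, 5876, np.float64(0.0244), array([506.7,  -7.4]))
```

View pics/s6c.png

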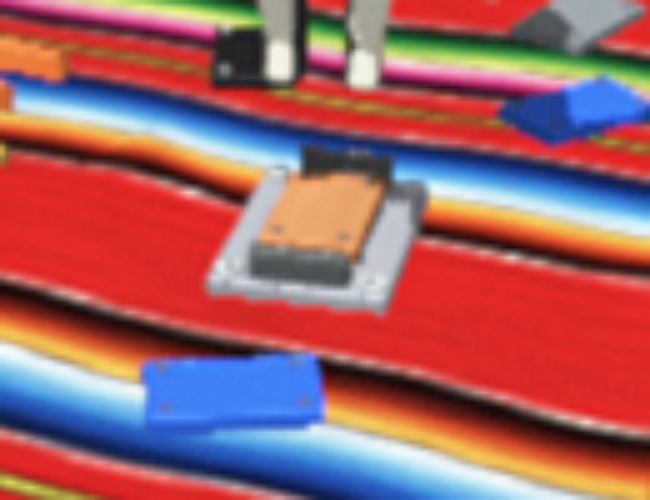

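View pics/w6.png

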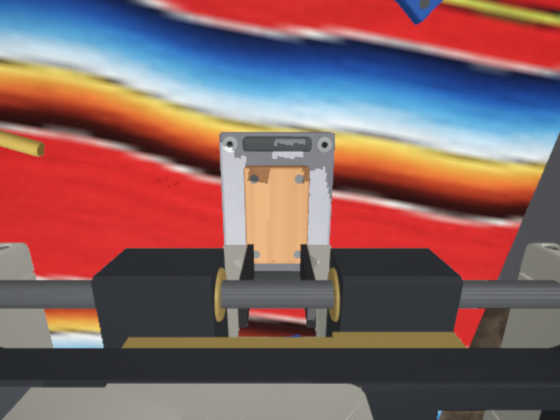

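The plywood is placed within about 2 mm and lies flat. I'll shut the fingers and approach to press.

>>> {"op": "servo_tool", "data": {
  "motion": [
    {"offset": [0.02,0,0],"roll": 0,"claw": -1},
    {"offset": [0.02,0,0],"roll": 0,"claw": -1},
    {"offset": [0.015,0,0],"roll": 0,"claw": -1},
    {"offset": [0.008,0,0],"roll": 0,"claw": -1},
    {"offset": [0.004,0,0],"roll": 0,"claw": -1},
    {"offset": [0,0,0],"roll": 0,"claw": -1},
    {"offset": [0,0,0],"roll": 0,"claw": -1},
    {"offset": [0,0,0],"roll": 0,"claw": -1}
  ]
}}

```text
clock: 10.72
tool_pos: [0.506, -0.0013, 0.0285]
orientation: [-169.2, 90.0, 20.6]
force: [0.1, 1.0, -0.3]
opening: 0.0004
```

>>> {"op": "servo_tool", "data": {
  "motion": [
    {"offset": [0.003,0,0],"roll": 0,"claw": -1},
    {"offset": [0.0015,0,0],"roll": 0,"claw": -1},
    {"offset": [0.0005,0,0],"roll": 0,"claw": -1},
    {"offset": [0,0,0],"roll": 0,"claw": -1},
    {"offset": [0,0,0],"roll": 0,"claw": -1}
  ]
}}

```text
clock: 11.35
tool_pos: [0.5058, -0.0014, 0.0242]
orientation: [158.0, 90.0, -12.2]
force: [-5.5, 1.2, 16.0]
opening: 0.0001
```

The force is 16 N, more than needed, so I'll ease slightly, hold, and read it.

>>> {"op": "servo_tool", "data": {
  "motion": [
    {"offset": [-0.0004,0,0],"roll": 0,"claw": -1},
    {"offset": [0,0,0],"roll": 0,"claw": -1},
    {"offset": [0,0,0],"roll": 0,"claw": -1},
    {"offset": [0,0,0],"roll": 0,"claw": -1}
  ]
}}

```text
clock: 11.85
tool_pos: [0.5058, -0.0014, 0.0243]
orientation: [165.9, 90.0, -4.2]
force: [-3.4, 1.1, 11.4]
opening: 0.0004
```

>>> {"op": "servo_tool", "data": {
  "motion": [
    {"offset": [-0.05,0,0],"roll": 0,"claw": -1},
    {"offset": [-0.05,0,0],"roll": 0,"claw": -1},
    {"offset": [-0.05,0,0],"roll": 0,"claw": 1},
    {"offset": [-0.04,0,0],"roll": 0,"claw": 1},
    {"offset": [0,0.0508,0.0147],"roll": 0,"claw": 1},
    {"offset": [0,0.0508,0.0147],"roll": 0,"claw": 1},
    {"offset": [0,0.0508,0.0147],"roll": 0,"claw": 1},
    {"offset": [0,0.0508,0.0147],"roll": 0,"claw": 1},
    {"offset": [0,0.0508,0.0147],"roll": 0,"claw": 1},
    {"offset": [0,0.0508,0.0147],"roll": 0,"claw": 1}
  ]
}}

```text
clock: 13.1
tool_pos: [0.4702, -0.3185, 0.2133]
orientation: [-128.2, 90.0, 61.6]
force: [1.3, -0.1, -0.2]
opening: 0.0751
```

>>> {"op": "servo_tool", "data": {
  "motion": [
    {"offset": [0,0,0],"roll": 8,"claw": 1},
    {"offset": [0,0,0],"roll": 8,"claw": 1},
    {"offset": [0,0,0],"roll": 8,"claw": 1},
    {"offset": [0,0,0],"roll": 0,"claw": 1},
    {"offset": [0,0,0],"roll": 0,"claw": 1}
  ]
}}

```text
clock: 13.72
tool_pos: [0.4707, -0.3167, 0.2133]
orientation: [-14.3, 90.0, 151.6]
force: [0.9, -0.0, -0.1]
opening: 0.088
```

Run:
```python
from h import *
s=snap('wrist','w7'); r=fit(s,(.466,-.336),.065);print(r);togo((r[0][0]/1000,r[0][1]/1000,.004),r[2])
```

```text
((465.5, -334.9), (80.2, 50.3), 75.0, 2834, np.float64(0.0124), array([ 465.9, -336.7]))
clock 13.775 tcp [ 0.4707 -0.3167  0.2134] jaw 166.0 toolx [-0.  0. -1.] offset [0.2094 0.0189 0.0006] open 0.0879 F [ 0.2  0.4 -0.1]
roll needed 1.0
```

View pics/w7.png

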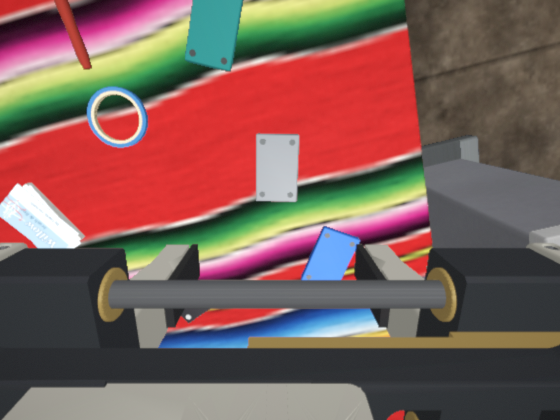

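Wrist view: the grey metal spacer is whole and alone at (277,168), fitted at (0.4655,-0.335), yaw 75°. The blue one at (330,255) stays clear of the fingers. I'll descend.

>>> {"op": "servo_tool", "data": {
  "motion": [
    {"offset": [0,0.019,0.0006],"roll": 1,"claw": 1},
    {"offset": [0.05,0,0],"roll": 0,"claw": 1},
    {"offset": [0.05,0,0],"roll": 0,"claw": 1},
    {"offset": [0.05,0,0],"roll": 0,"claw": 1},
    {"offset": [0.03,0,0],"roll": 0,"claw": 1},
    {"offset": [0.012,0,0],"roll": 0,"claw": 1},
    {"offset": [0.008,0,0],"roll": 0,"claw": 1},
    {"offset": [0,0,0],"roll": 0,"claw": 1},
    {"offset": [0,0,0],"roll": 0,"claw": 1}
  ]
}}

```text
clock: 14.9
tool_pos: [0.4662, -0.3354, 0.0146]
orientation: [174.9, 89.9, -20.3]
force: [-0.7, 0.0, -0.5]
opening: 0.0877
```

Run:
```python
from h import *
s=snap('wrist','w8'); togo((.4655,-.335,.004),75)
```

```text
clock 14.95 tcp [ 0.4662 -0.3354  0.0146] jaw 164.8 toolx [ 0.002 -0.001 -1.   ] offset [ 0.0106 -0.0002  0.0008] open 0.0876 F [-0.1 -0.7  0.5]
roll needed -0.2
```

View pics/w8.png

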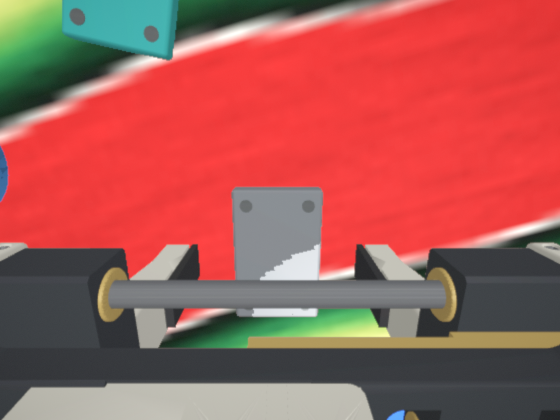

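The metal is centred between the fingers at (277,250). I'll go down and grip.

>>> {"op": "servo_tool", "data": {
  "motion": [
    {"offset": [0.006,0,0.0005],"roll": 0,"claw": 1},
    {"offset": [0.0045,0,0],"roll": 0,"claw": 1},
    {"offset": [0,0,0],"roll": 0,"claw": 0},
    {"offset": [0,0,0],"roll": 0,"claw": -1},
    {"offset": [0,0,0],"roll": 0,"claw": -1},
    {"offset": [0,0,0],"roll": 0,"claw": -1},
    {"offset": [0,0,0],"roll": 0,"claw": -1},
    {"offset": [0,0,0],"roll": 0,"claw": -1},
    {"offset": [0,0,0],"roll": 0,"claw": -1}
  ]
}}

```text
clock: 16.08
tool_pos: [0.4652, -0.335, 0.0031]
orientation: [175.4, 90.0, -19.8]
force: [-0.4, 0.4, 0.8]
opening: 0.0494
```

>>> {"op": "servo_tool", "data": {
  "motion": [
    {"offset": [-0.03,0,0],"roll": 0,"claw": -1},
    {"offset": [-0.05,0,0],"roll": 0,"claw": -1},
    {"offset": [-0.06,0,0],"roll": 0,"claw": -1},
    {"offset": [0,0,0],"roll": -8.3,"claw": -1},
    {"offset": [0,0,0],"roll": -8.3,"claw": -1},
    {"offset": [0,0,0],"roll": -8.3,"claw": -1},
    {"offset": [0,0,0],"roll": 0,"claw": -1},
    {"offset": [0,0,0],"roll": 0,"claw": -1}
  ]
}}

```text
clock: 17.08
tool_pos: [0.4648, -0.3349, 0.1428]
orientation: [-36.8, 90.0, 152.7]
force: [-0.7, 0.1, -1.6]
opening: 0.0497
```

Run:
```python
from h import *
s=snap('wrist','w9'); togo((.506,-.002,.143),99.8)
p,R,o=pose();W=world(s);b=(W-p)@R
print([b[r,276].round(4) for r in (180,186,190,200,240,260,312)])
```

```text
clock 17.125 tcp [ 0.4649 -0.3349  0.1428] jaw -170.5 toolx [-0.  0. -1.] offset [-2.000e-04 -3.214e-01 -9.580e-02] open 0.0496 F [ 0.3 -0.4 -1.1]
roll needed -0.3
[array([ 0.1397,  0.0178, -0.0006]), array([ 0.1383,  0.012 , -0.0006]), array([ 0.1399,  0.0076, -0.0006]), array([-0.0095,  0.0376, -0.0003]), array([-0.0107,  0.0165, -0.0003]), array([-0.0091,  0.0043, -0.0003]), array([-0.0091, -0.028 , -0.0003])]
```

View pics/w9.png

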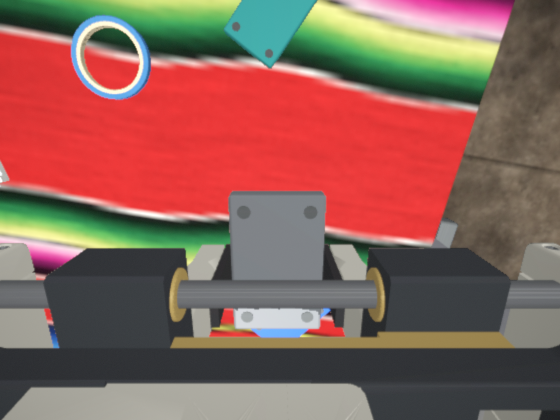

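The metal is held straight and level. Now over the seat.

>>> {"op": "servo_tool", "data": {
  "motion": [
    {"offset": [0,-0.0536,-0.016],"roll": -0.3,"claw": -1},
    {"offset": [0,-0.0536,-0.016],"roll": 0,"claw": -1},
    {"offset": [0,-0.0536,-0.016],"roll": 0,"claw": -1},
    {"offset": [0,-0.0536,-0.016],"roll": 0,"claw": -1},
    {"offset": [0,-0.0536,-0.016],"roll": 0,"claw": -1},
    {"offset": [0,-0.0536,-0.016],"roll": 0,"claw": -1},
    {"offset": [0,0,0],"roll": 0,"claw": -1},
    {"offset": [0.04,0,0],"roll": 0,"claw": -1},
    {"offset": [0.04,0,0],"roll": 0,"claw": -1},
    {"offset": [0.02,0,0],"roll": 0,"claw": -1},
    {"offset": [0,0,0],"roll": 0,"claw": -1},
    {"offset": [0,0,0],"roll": 0,"claw": -1}
  ]
}}

```text
clock: 18.62
tool_pos: [0.5046, -0.0018, 0.0438]
orientation: [176.1, 89.9, 6.1]
force: [-1.4, 0.4, -1.1]
opening: 0.0495
```

Run:
```python
from h import *
s=snap('wrist','w10');togo((.506,-.002,.0272),99.8)
```

```text
clock 18.675 tcp [ 0.5048 -0.0017  0.044 ] jaw -170.0 toolx [ 0.002  0.    -1.   ] offset [ 0.0168  0.0005 -0.0011] open 0.0495 F [ 1.3  0.3 -1.2]
roll needed 0.2
```

View pics/w10.png

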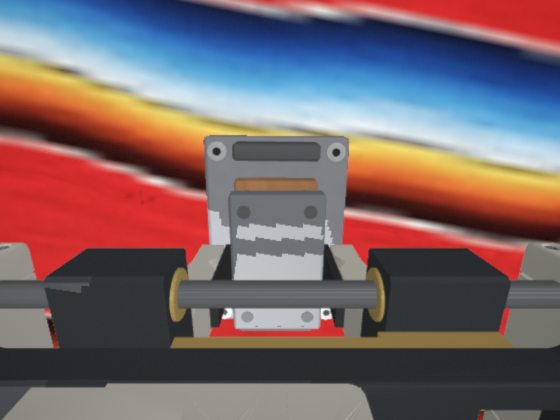

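The metal is lined up above the plywood. I'll lower to contact.

>>> {"op": "servo_tool", "data": {
  "motion": [
    {"offset": [0.008,0.0005,-0.001],"roll": 0,"claw": -1},
    {"offset": [0.005,0,0],"roll": 0,"claw": -1},
    {"offset": [0.002,0,0],"roll": 0,"claw": -1},
    {"offset": [0.001,0,0],"roll": 0,"claw": -1},
    {"offset": [0,0,0],"roll": 0,"claw": -1},
    {"offset": [0,0,0],"roll": 0,"claw": -1},
    {"offset": [0,0,0],"roll": 0,"claw": -1}
  ]
}}

```text
clock: 19.55
tool_pos: [0.5051, -0.0019, 0.027]
orientation: [-163.4, 90.0, 26.6]
force: [0.5, 0.6, 0.4]
opening: 0.0496
```

>>> {"op": "servo_tool", "data": {
  "motion": [
    {"offset": [0.0003,0,0],"roll": 0,"claw": -1},
    {"offset": [0,0,0],"roll": 0,"claw": 0.6},
    {"offset": [0,0,0],"roll": 0,"claw": 0.6},
    {"offset": [0,0,0],"roll": 0,"claw": 0.6},
    {"offset": [0,0,0],"roll": 0,"claw": 0.6},
    {"offset": [-0.02,0,0],"roll": 0,"claw": 0.6},
    {"offset": [-0.03,0,0],"roll": 0,"claw": 0.6},
    {"offset": [-0.03,0,0],"roll": 0,"claw": -1},
    {"offset": [0,0,0],"roll": 0,"claw": -1},
    {"offset": [0,0,0],"roll": 0,"claw": -1},
    {"offset": [0,0,0],"roll": 0,"claw": -1},
    {"offset": [0,0,0],"roll": 0,"claw": -1}
  ]
}}

```text
clock: 21.05
tool_pos: [0.5046, -0.0021, 0.1059]
orientation: [9.3, 89.9, -160.7]
force: [0.8, -0.3, 0.6]
opening: 0.0254
```

Run:
```python
from h import *
s=snap('wrist','w11');togo((.506,-.002,.036),99.7);S=snap('side','s11');C=snap('scene','c11')
for q in(S,C,s):print(fit(q,(.506,0),.05,.031,.040))
a=S['frame'][190:290,200:330];cv2.imwrite('pics/s11c.png',cv2.resize(a,None,fx=5,fy=5))
```

```text
clock 21.1 tcp [ 0.5047 -0.002   0.106 ] jaw -170.0 toolx [-0.001 -0.    -1.   ] offset [ 0.07    0.0002 -0.0014] open 0.022 F [0.1 1.  1.2]
roll needed 0.3
((500.6, -0.5), (49.5, 85.4), 99.7, 309, np.float64(0.0357), array([499.7,   3.3]))
((502.8, -1.9), (52.7, 80.9), 100.1, 423, np.float64(0.0356), array([502.1,  -2.4]))
((505.2, -2.1), (50.0, 80.2), 100.2, 5800, np.float64(0.0364), array([505.9,  -6.2]))
```

View pics/s11c.png

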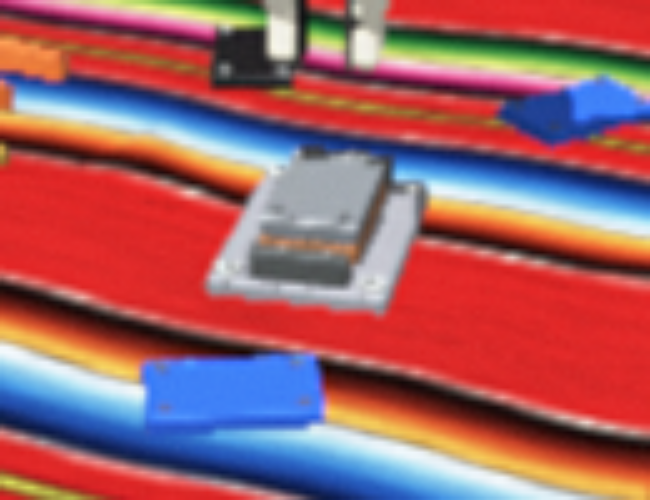

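The side view shows the metal flat and square on the plywood, with its top at 36 mm. Now I'll press it.

>>> {"op": "servo_tool", "data": {
  "motion": [
    {"offset": [0.02,0,0],"roll": 0,"claw": -1},
    {"offset": [0.02,0,0],"roll": 0,"claw": -1},
    {"offset": [0.015,0,0],"roll": 0,"claw": -1},
    {"offset": [0.008,0,0],"roll": 0,"claw": -1},
    {"offset": [0.003,0,0],"roll": 0,"claw": -1},
    {"offset": [0,0,0],"roll": 0,"claw": -1},
    {"offset": [0,0,0],"roll": 0,"claw": -1},
    {"offset": [0.003,0,0],"roll": 0,"claw": -1},
    {"offset": [0.0012,0,0],"roll": 0,"claw": -1},
    {"offset": [0,0,0],"roll": 0,"claw": -1},
    {"offset": [0,0,0],"roll": 0,"claw": -1}
  ]
}}

```text
clock: 22.58
tool_pos: [0.505, -0.0019, 0.0364]
orientation: [23.4, 90.0, -146.6]
force: [0.2, 0.2, -0.4]
opening: 0.0002
```

>>> {"op": "servo_tool", "data": {
  "motion": [
    {"offset": [0.0008,0,0],"roll": 0,"claw": -1},
    {"offset": [0.0004,0,0],"roll": 0,"claw": -1},
    {"offset": [0,0,0],"roll": 0,"claw": -1},
    {"offset": [0,0,0],"roll": 0,"claw": -1},
    {"offset": [0,0,0],"roll": 0,"claw": -1}
  ]
}}

```text
clock: 23.2
tool_pos: [0.5051, -0.0019, 0.0362]
orientation: [157.6, 90.0, -12.4]
force: [-4.4, 1.0, 12.3]
opening: 0.0003
```

The press is 12 N, held about half a second. I'll lift straight up and check.

>>> {"op": "servo_tool", "data": {
  "motion": [
    {"offset": [0,0,0],"roll": 0,"claw": -1},
    {"offset": [-0.02,0,0],"roll": 0,"claw": -1},
    {"offset": [-0.05,0,0],"roll": 0,"claw": -1},
    {"offset": [-0.05,0,0],"roll": 0,"claw": -1},
    {"offset": [-0.05,0,0],"roll": 0,"claw": -1},
    {"offset": [0,0,0],"roll": 0,"claw": -1},
    {"offset": [0,0,0],"roll": 0,"claw": -1},
    {"offset": [0,0,0],"roll": 0,"claw": -1},
    {"offset": [0,0,0],"roll": 0,"claw": -1}
  ]
}}

```text
clock: 24.32
tool_pos: [0.5046, -0.0021, 0.2041]
orientation: [10.6, 89.9, -159.4]
force: [-0.3, -1.1, 0.0]
opening: 0.0005
```

Run:
```python
from h import *
s=snap('wrist','w12');togo((.506,-.002,.036),99.7);S=snap('side','s12')
for q in(S,s):print(fit(q,(.506,0),.05,.031,.040))
print('black',fit(S,(.627,-.202),.06))
a=S['frame'][190:290,200:330];a=cv2.resize(a,None,fx=4,fy=4)
cv2.imwrite('pics/s12c.png',a)
```

```text
clock 24.375 tcp [ 0.5047 -0.0021  0.2043] jaw -170.0 toolx [-0.002 -0.001 -1.   ] offset [ 1.683e-01  1.000e-04 -1.600e-03] open 0.0002 F [ 1.1  0.2 -0.6]
roll needed 0.3
((500.8, -0.4), (48.6, 87.4), 100.1, 313, np.float64(0.0358), array([499.8,   4. ]))
((505.3, -1.9), (49.9, 80.1), 100.1, 3262, np.float64(0.0364), array([505.6,  -3.7]))
black ((626.0, -201.2), (53.4, 86.5), 116.6, 201, np.float64(0.0114), array([ 623.2, -195.8]))
```

View pics/s12c.png

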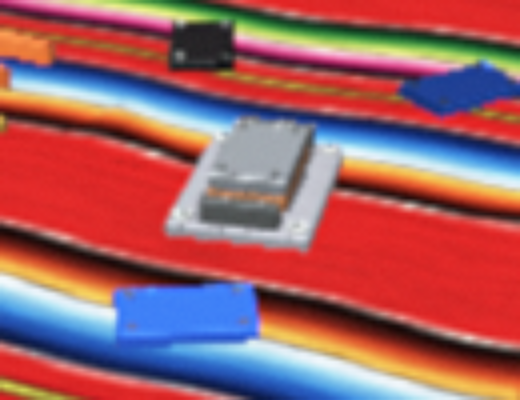

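View pics/w12.png

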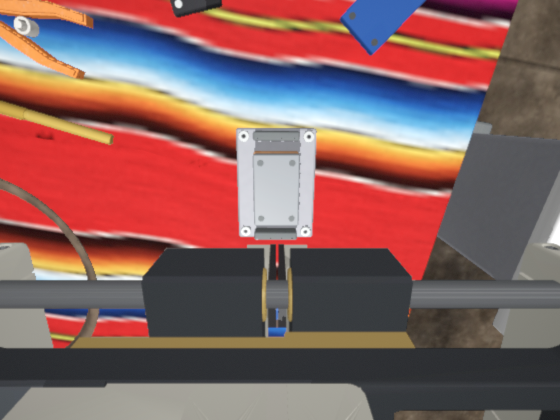

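The pack is centred, square and untouched: the metal at wrist (276,188) sits between the stops, and the black spare has not moved. I'll hand it in.

```bash
python3 -c "
from plant import ctrl
print(ctrl.close_job())"
```

```text
the job is handed in; nothing more can be done
None
```

The pack is built and handed in at about 24 s of the 72 s limit. The plywood spacer lies between the end stops and the metal spacer lies squarely on top. Handing in gives no verdict.

- **Plywood:** I laid it down, let go and pressed it at 11–16 N for about a second. That is well above the 5 N suggested, because my first press step went a little too deep.
- **Metal:** I laid it on the plywood, let go and pressed it at about 12 N for roughly half a second.
- **Last checks:** In the wrist view the metal's top is at 36 mm, centred within about 1–2 mm of the seat and lined up within 0.5°. The black spare spacer has not moved beyond measurement noise, and the gripper is about 170 mm above the pack.
- **Disagreement:** The coarser side camera put the metal's centre about 5 mm off in x compared with the wrist camera. It had shown a similar offset for the plywood, and 5 mm is still well inside the 18 mm tolerance.

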